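# Hold an aluminium angle in the drilling jig

## Robot

A 6-joint arm with a two-finger parallel gripper is mounted at the origin on the work surface. World frame = base frame: x ahead of the robot, y to its left, z up, the work surface at z = 0. Lengths are in mm, angles in rad, forces in N, time in s.
With the tool pointing down it reaches from about 350 to 775 mm from the base axis. Payload 7.3 kg.
Tool frame: the origin (TCP) lies on the centre line of the jaws, within the pads' length; the fingertips stand bot.tip_reach ahead of it and the grasp point (between the pads) lies 6 mm ahead of it (bot.tip_reach is the distance from the TCP to the fingertips, in mm); z points along the fingers, x is the direction in which the jaws open and shut, and the axes are right-handed (so a half turn about z gives the same grasp; the last joint's range is limited). The gripper opens to 92 mm and grips with 3 to 60 N. Pads are 19 mm wide; open, the fingers measure 130 mm over their backs; the gripper's body (75 mm by 190 mm) begins 47 mm behind the grasp point.
Start: joints at [-1.408, 0.342, 1.524, -0, 1.275, -0.146], TCP at [159.578, -500.177, 251.741] pointing down, gripper open.
Joint ranges: [-2.53, 2.53], [-0.77, 2.02], [0.04, 2.7], [-1, 4.14], [0.28, 2.66], [-3.11, 3.11]. Speed limits (rad/s): [2.57, 2.57, 3.14, 3.14, 3.14, 3.14].

## Interface

Orientations are given as a unit quaternion [w, x, y, z].
In Python, from cell import bot gives the robot as it stands.
- The arm moves only by the tool jog_arm, never from a script. Its argument "steps" is a list that holds one entry, the list of rows, each a list of 4 numbers: the shift along the world's x, y, z in units of 60 mm (1.0 is 60 mm), then the turn about the world's z in degrees. A call has 1 to 12 rows; each row shifts and turns the commanded pose from where the row before left it; what a row does not reach is not made up. A row lasts 1/8 s, in which the tool goes at most 62.5 mm and 10.7 degrees, less where a joint would pass 70% of its speed; a pose out of reach is approached as far as the arm can. A call is refused whole if a number of a shift passes 1 or a number of a turn 10.7, either way. A call with a gripper value outside its range is refused whole. "jaw" is the opening, from 0 (shut) to 1 (fully open), set as the call begins (left out, the last holds). The fingers move at their own pace and stop on an object; "grip_force" is the grip in N (left out, the last holds). Time passes only in rows, so rows that do not move let the fingers close. It gives the time, the measured TCP pose, the force and the opening at its end, in the units of the state.
- bot.sense(): the state, without advancing time (a new reading comes with each control period).
- bot.get_image(name): name is "scene" or "top"; returns a dict with "frame" (384x512x3 uint8, red, green, blue), "vertical_fov" (degrees; the focal length in pixels is half the picture's height over the tangent of half this angle, whatever the lens; pixels are square), "cx", "cy" (the principal point, pixels), "R" (3x3) and "t" (3): a world point X has camera coordinates R X + t. Camera axes: x right, y down, z forward; pixel columns grow to the right and rows downward; lengths in mm; the calibration is good to about 2 mm. A picture is of the moment at which its call begins. There is no depth.
- bot.hand_in(): hands the job in, once; it reports no verdict.
Trained networks look in a picture, given as the dict that the camera call returned (one of the last four; its "shot" number tells which), for a name from the list of things; names that differ only in an ending like _2 or _b are one class to them, and where a whole thing is asked for, a point or a joint stands for the part that bears it (a point fixed in the world has none). Each returns a list of dicts, best first, with "p" (0 to 1); they miss things now and then, are a little off and sometimes report something else, mostly with a low value. They report only what shows in the picture. A call takes as long as a camera call. They do not tell look-alikes from the thing itself.
- bot.spot_in(thing, picture): "position" ([column, row] as shares, 0 to 1, of the picture: columns of its width, rows of its height, amid what is visible of it).
The state is a dict: "clock": time; "q": joint angles; "joint_vel": joint speeds; "effort": joint torques, N m; "eef_pos": TCP position; "orientation": TCP orientation; "wrist_force": force on the tool from outside, world axes, zero at the start; "wrist_torque": the same for the moment, N m; "grip_width": finger opening in mm.
Only numpy, scipy, OpenCV 4.12 (cv2) and the standard library are available. Lean on these libraries where they do the work, as an engineer would, in place of code of your own. Each camera call takes 0.05 s, during which the arm holds its last target. There are 200 camera calls.

## Task

The loose aluminium angle on the drilling jig is to be drilled through the guide bush. Push it square and flush against the fence, slide it along the fence, under the guide arm, until its end is home against the stop block, then hold it there with one firm diagonal push, down onto the board and back against the fence at once, and finish while still pressing, so that a colleague can drill. Leave the other things on the bench where they are.

Things in the scene. Friction and masses are not known exactly. Their poses are not given: they have to be found in the camera images.
- jigboard: dark brown film-faced plywood board of the drilling jig, screwed to the bench, 300 x 460 x 18 mm; origin at the centre of its underside, on the bench; its +x points square to the fence (towards it), +y along the fence towards the stop; its smooth top is 18 mm above the bench; friction of metal on board, fence and stop about 0.3
- fence: straight fence: black 40 x 40 mm slotted profile, 440 mm long, fixed along y on the far part of the board. Origin at the foot of its working face (on the board's top), mid-length; axes as the board: +x goes into the fence, the working face is the plane x = 0 and the free board lies at x < 0. Its top is 40 mm above the board
- stop: steel stop block locked on the fence; its place along the fence varies. Origin on the board's top where the foot of its working face meets the fence face; axes as the board. The working face is the plane y = 0 and looks to -y; the block covers x -45 to 0, y 0 to 35, z 0 to 40 mm; over it and the fence a clamp plate (top at 48 mm) and round grey knob (top at 65 mm)
- angle: the workpiece: loose aluminium angle (L section) 60 x 60 x 8 mm, 140 mm long, about 0.3 kg, two 11 mm holes in the upright leg. Lower leg flat on the board, upright leg on the side towards the fence. Origin at the centre of its 60 x 140 mm underside; +y along it, to the stop; +x to the fence. Lower leg x -30 to 30, z 0 to 8 mm; upright leg x 22 to 30, z up to 60 mm
- guide_bush (a point): centre of the top of the dark drill bush (17 mm across, from 12 to 31 mm above the board) in the steel guide arm that juts 29 mm from the stop block towards -y; stop frame -32, -15, 31 mm. The arm covers x -44 to -20 mm of the stop frame, from 13 to 25 mm above the board: once the angle is flush its lower leg passes below the arm, its upright leg between arm and fence
- heel_left (a point): on the angle, foot of the outer face (heel, x = 30 mm) of its upright leg at the +y end (angle frame 30, 70, 0 mm): the corner that belongs in the corner of fence and stop
- heel_right (a point): on the angle, foot of the outer face at the -y end (angle frame 30, -70, 0 mm). The angle's centre of mass lies at about x 11, y 0, z 18 mm of its frame, 19 mm from the heel face
- inside_corner (a point): on the angle, the inside corner between the two legs at mid-length (angle frame 22, 0, 8 mm), open towards -x and up: a tool pressed into it can push down and towards the fence at once
- flatbar: bystander: aluminium flat-bar offcut 30 x 85 x 10 mm lying on the near part of the board; origin at the centre of its underside
- square: bystander: engineer's try square, stock 75 mm, blade 110 mm, on the bench; origin under the middle of the stock
- drill: bystander: cordless drill about 270 x 200 x 60 mm lying on its side; origin under its motor
- ecu: bystander: finned aluminium engine control unit 150 x 120 x 30 mm with two plugs; origin at the centre of its underside
- bush: bystander: spare steel drill bush, a ring 20 mm across and 18 mm tall standing on the near part of the board; origin at the centre of its underside
- oil: bystander: small white oil bottle, 48 mm across, 135 mm tall, standing on the bench; origin at the centre of its underside
There are look-alikes about, which are no part of the job. What is shaped like the angle but blue or turquoise is not meant.

How it is judged:
By the outcome, as a careful person would: the job done as asked, in the order asked, and still so for the second after the job is handed in, while the arm keeps its last pose, push and grip.
It also fails if it takes over 70 s, if anything falls off the work surface, if the arm or the gripper's body presses on something with over 40 N, if the wrist force passes 120 N, or if a joint passes its speed limit or range.

## Working session

There is one attempt and no reset: what is moved stays moved. The work goes in short steps, Python scripts to look and compute and a tool call to move; the robot and the scene stay as the last step left them, time stands still between calls to the robot, and variables do not carry over. Pictures are saved under pics/ and viewed, about 8 in all and at most 12, crops included, and the job is handed in when it is done.

Besides the shell and the picture viewer there is one more tool, called after "Emit:" as name(argument=value, ...) on one line, values as JSON. jog_arm: Moves the arm, as the interface text tells. Its arguments: {"type":"object","properties":{"steps":{"type":"array","items":{"type":"array","items":{"type":"array","items":{"type":"number"}}}},"jaw":{"type":"number"},"grip_force":{"type":"number"}},"required":["steps"]}

```bash
mkdir -p pics; ls; cat > h.py <<'E'
import numpy as np, cv2
from cell import bot
def shot(n):
    return bot.get_image(n)
def f(p): return p["frame"].shape[0]/2/np.tan(np.radians(p["vertical_fov"])/2)
def proj(p,X):
    c=np.array(p["R"])@np.array(X,float)+np.array(p["t"]); F=f(p)
    return p["cx"]+F*c[0]/c[2], p["cy"]+F*c[1]/c[2]
def onz(p,uv,z):
    R=np.array(p["R"]);t=np.array(p["t"]);F=f(p)
    d=R.T@np.array([(uv[0]-p["cx"])/F,(uv[1]-p["cy"])/F,1]); C=-R.T@t
    return C+d*(z-C[2])/d[2]
def tri(ps,uvs):
    A=np.zeros((3,3));b=np.zeros(3)
    for p,uv in zip(ps,uvs):
        C=onz(p,uv,0);D=onz(p,uv,100)-C;D/=np.linalg.norm(D);P=np.eye(3)-np.outer(D,D);A+=P;b+=P@C
    return np.linalg.solve(A,b)
E
python3 - <<'E'
from h import *
s=bot.sense();print(s,bot.tip_reach)
ps=[shot(n) for n in("scene","top")]
for n,p in zip(("scene","top"),ps):
    print(n,p["vertical_fov"],p["cx"],p["cy"],np.round(-np.array(p["R"]).T@np.array(p["t"])),np.round(p["R"],3).tolist())
    cv2.imwrite(f"pics/{n}0.png",cv2.resize(p["frame"][...,::-1],(800,600),interpolation=cv2.INTER_CUBIC))
for o in ["jigboard","fence","stop","angle","guide_bush","heel_left","heel_right","inside_corner","flatbar","bush"]:
    for n,p in zip(("scene","top"),ps):
        print(o,n,[(round(d["p"],2),np.round(np.array(d["position"])*[512,384],1).tolist()) for d in bot.spot_in(o,p)])
E
```

```text
pics
{'clock': 0.0, 'q': array([-1.40800226e+00,  3.42726516e-01,  1.52498016e+00, -1.20512468e-05,
        1.27541835e+00, -1.46009999e-01]), 'joint_vel': array([-0.00091454, -0.00042474, -0.00027932, -0.00237218,  0.00118556,
        0.00016813]), 'effort': array([ 1.23204492e-03, -4.31236696e+01, -2.44217420e+01,  7.18587474e-02,
        5.58153796e-02, -1.36976014e-04]), 'eef_pos': array([ 159.51185975, -499.80403598,  251.05583696]), 'orientation': array([-5.33098978e-04,  8.07441042e-01, -5.89947774e-01, -5.50342321e-04]), 'wrist_force': array([-0.31394936, -0.21121643,  0.13473244]), 'wrist_torque': array([ 0.02326095, -0.00858699,  0.04165739]), 'grip_width': 91.84818575878496} 25.0
scene 43.270050938939804 258.66014323321025 189.589080995142 [1270.  133. 1281.] [[-0.191, 0.982, 0.005], [0.804, 0.159, -0.573], [-0.564, -0.105, -0.819]]
top 55.919025510750515 253.871362394513 193.89764138475766 [ 217.  -45. 1357.] [[-0.029, -0.999, -0.024], [-0.987, 0.032, -0.159], [0.159, 0.019, -0.987]]
jigboard scene [(0.89, [265.1, 221.0])]
jigboard top [(0.78, [245.7, 175.8])]
fence scene
[... 321 characters left out ...]
, [306.9, 248.5]), (0.54, [152.6, 160.5])]
guide_bush top [(0.69, [206.9, 151.9]), (0.46, [267.0, 166.5])]
heel_left scene [(0.85, [354.1, 166.2]), (0.81, [231.6, 221.8]), (0.58, [186.8, 130.0])]
heel_left top [(0.98, [178.9, 248.4]), (0.73, [266.4, 167.9]), (0.56, [353.3, 266.0])]
heel_right scene [(0.87, [188.1, 130.4]), (0.77, [234.5, 223.6]), (0.58, [353.1, 167.9])]
heel_right top [(0.92, [180.2, 245.0]), (0.57, [268.7, 167.3]), (0.51, [351.0, 266.5])]
inside_corner scene [(0.97, [236.2, 219.6]), (0.85, [187.2, 133.0]), (0.76, [356.2, 165.9]), (0.31, [295.9, 195.1])]
inside_corner top [(0.81, [180.1, 247.0])]
flatbar scene []
flatbar top [(0.54, [218.8, 199.8])]
bush scene []
bush top []
```

View pics/scene0.png

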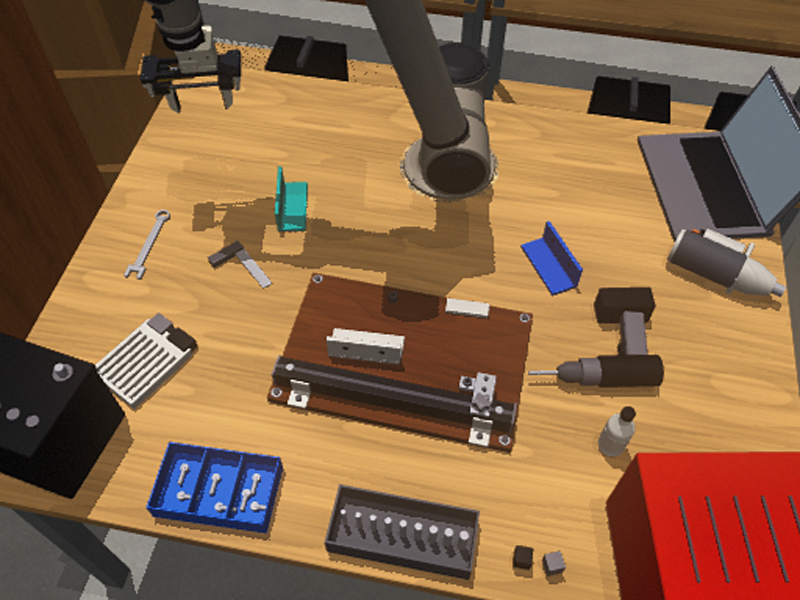

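View pics/top0.png

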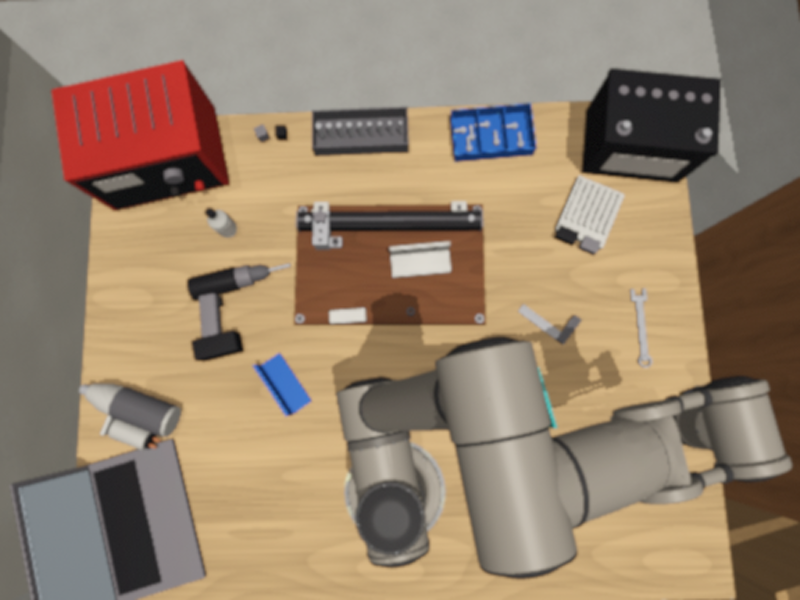

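Scene picture (800x600): silver angle at (365,346) on the board, loose, slightly turned; fence along (280,370)-(515,415), stop and guide arm at (480,390). Candidates for the angle: silver (365,346), blue (552,258) and turquoise (292,200). I choose silver. In the top view it is at (420,260), with the stop at (320,225), the blue piece at (282,385) and the turquoise one half hidden at (548,400). Next, one combined close crop for measuring.

```bash
python3 - <<'E'
from h import *
a=[]
for n,(x0,y0,w,h) in (("scene",(165,170,180,66+54)),("top",(180,120,140,95))):
    p=shot(n); c=p["frame"][y0:y0+h,x0:x0+w,::-1]
    s=800/w; im=cv2.resize(c,(800,int(h*s)),interpolation=cv2.INTER_CUBIC)
    for k in range(0,w,20): cv2.putText(im,str(x0+k),(int(k*s),10),0,.38,(0,255,255),1); cv2.line(im,(int(k*s),12),(int(k*s),18),(0,255,255),1)
    for k in range(0,h,20): cv2.putText(im,str(y0+k),(0,int(k*s)+4),0,.38,(0,255,255),1)
    cv2.imwrite(f"pics/{n}1.png",im); print(s)
E
```

```text
4.444444444444445
5.714285714285714
```

View pics/scene1.png

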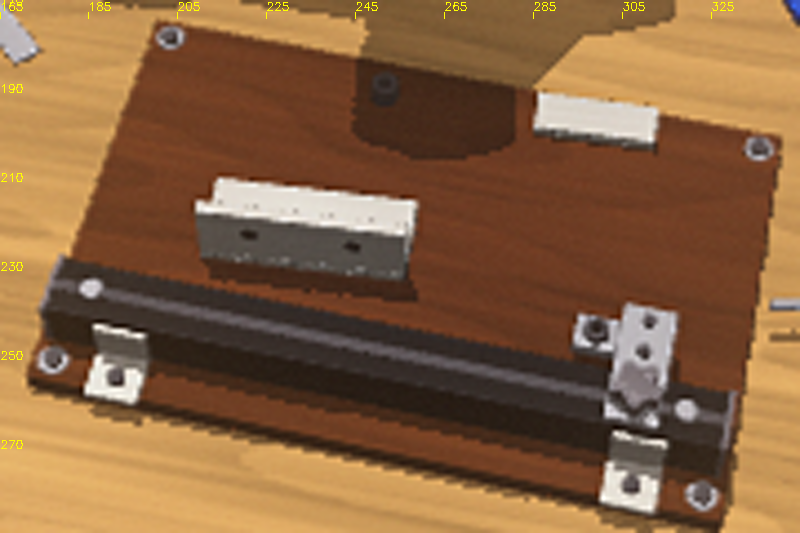

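View pics/top1.png

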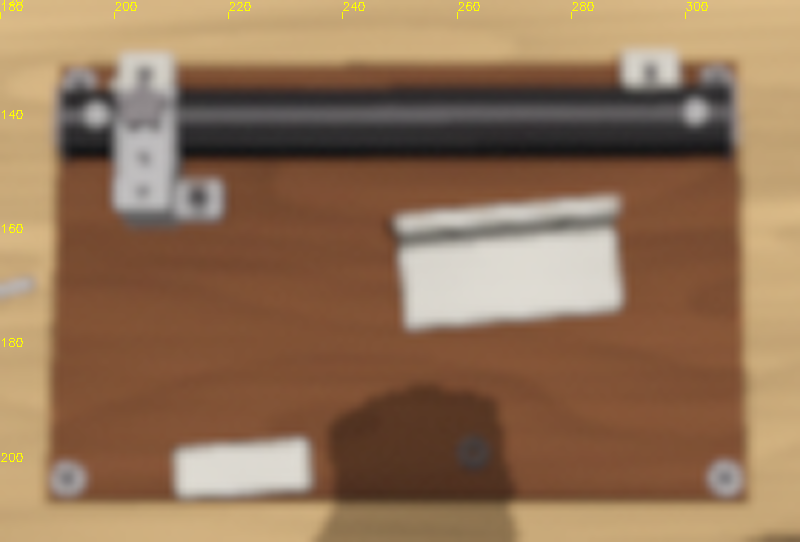

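Crops: the silver L at scene px (211-258, 210-233) and top px (249-289, 154-177), two holes in the upright facing the fence. It is clearly the aluminium one, and it lies free of the guide arm. I fit board, stop and angle poses.

```bash
cat > fit.py <<'E'
from h import *
from scipy.optimize import least_squares
S=lambda u,v:(165+(u+.5)/4.4444-.5,170+(v+.5)/4.4444-.5)
T=lambda u,v:(180+(u+.5)/5.7143-.5,120+(v+.5)/5.7143-.5)
def place(P,q):
    c,s=np.cos(P[2]),np.sin(P[2]);return [P[0]+c*q[0]-s*q[1],P[1]+s*q[0]+c*q[1],q[2]]
def fit(obs,x0,free_z=False):
    def r(P): return np.ravel([np.subtract(proj(p,place(P,np.add(q,[0,0,P[3] if free_z else 0]))),uv) for p,uv,q in obs])
    o=least_squares(r,list(x0)+([0] if free_z else []),x_scale=[10,10,.05]+([10] if free_z else []));return o.x,o.fun.reshape(-1,2)
E
python3 - <<'E'
from fit import *
s=shot("scene");t=shot("top")
B=[(s,S(155,22),(-150,-230,18)),(s,S(782,138),(-150,230,18)),(s,S(720,522),(150,230,18)),(s,S(28,382),(150,-230,18)),
 (t,T(50,498),(-150,230,18)),(t,T(746,498),(-150,-230,18)),(t,T(60,66),(150,230,18)),(t,T(740,66),(150,-230,18))]
for fz in (0,1):
    b,e=fit(B,(500,0,0),fz);print("board",np.round(b,3));print(np.round(e,1).tolist())
b,_=fit(B,(500,0,0))
A=[(t,T(393,215),(30,70,78)),(t,T(620,195),(30,-70,78)),(t,T(405,330),(-30,70,26)),(t,T(622,308),(-30,-70,26)),
 (s,S(202,258),(30,-70,18)),(s,S(405,278),(30,70,18)),(s,S(196,203),(30,-70,78)),(s,S(217,178),(-30,-70,26)),(s,S(417,202),(-30,70,26))]
for fz in (0,1):
    a,e=fit(A,(500,0,0),fz);print("angle",np.round(a,3));print(np.round(e,1).tolist())
# stop knob/guide etc
print("bush tri",tri((s,t),(S(596,328),T(198,197))))
print("arm tip corner", tri((s,t),(S(575,318),T(222,180))), "arm top z43", onz(s,S(575,316),43),onz(t,T(223,179),43),onz(t,T(223,219),43))
print("fence face top edge scene z58",onz(s,S(62,257),58),onz(s,S(738,393),58),"top foot z18",onz(t,T(60,157),18),onz(t,T(733,157),18))
print("screws fence",tri((s,t),(S(91,288),T(696,112))),tri((s,t),(S(686,409),T(96,115))))
print("plate edge -y top z66",onz(t,T(177,155),66),onz(t,T(177,206),66),onz(t,T(113,206),66), onz(s,S(624,304),66),onz(s,S(677,313),66))
E
```

```text
board [ 5.34245e+02 -3.86500e+00 -2.90000e-02]
[[0.4, -0.5], [0.1, -0.5], [0.7, 0.3], [-0.7, -1.0], [-0.5, 0.5], [0.9, 0.1], [-0.0, -0.8], [0.0, -1.7]]
board [ 5.33207e+02 -4.06600e+00 -2.90000e-02 -5.11400e+00]
[[0.6, 0.2], [-0.2, 0.2], [0.5, 0.6], [-0.4, -0.5], [-0.2, 0.9], [0.8, 0.6], [0.3, -0.1], [-0.1, -1.0]]
angle [ 5.3168e+02 -7.8870e+01  5.6000e-02]
[[1.1, 0.5], [-0.3, 0.6], [0.8, -0.6], [-0.1, -0.0], [0.1, -0.5], [0.4, 0.6], [-0.1, 1.4], [0.3, -0.5], [0.4, -0.5]]
angle [ 5.32062e+02 -7.87040e+01  5.60000e-02  1.56400e+00]
[[1.0, 0.3], [-0.4, 0.4], [0.7, -0.8], [-0.1, -0.2], [0.1, -0.6], [0.4, 0.5], [-0.1, 1.3], [0.3, -0.6], [0.4, -0.7]]
bush tri [584.68501002 124.23503867  47.07437607]
arm tip corner [590.27539776 108.17140624  64.71486993] arm top z43 [576.43834949 108.64593498  43.        ] [597.35723721 108.92627643  43.        ] [570.24789548 109.27974997  43.        ]
fence face top edge scene z58 [ 606.51210095 -228.58292348   58.        ] [619.63321375 218.30995823  58.        ] top foot z18 [623.77993678 221.63981497  18.        ] [ 607.6762992 -229.7278686   18.       ]
screws fence [ 626.53069987 -202.15425453   60.33030571] [638.42611642 188.34799057  61.00724826]
plate edge -y top z66 [607.8354586 135.9219032  66.       ] [573.75281102 136.24532529  66.        ] [575.20730395 177.719764    66.        ] [574.50946386 138.77252472  66.        ] [574.45863005 173.12329074  66.        ]
```

Emit:
jog_arm(steps=[[[0.52,0.58,0,-1.6],[0.52,0.58,0,-1.6],[0.52,0.58,0,-1.6],[0.52,0.58,0,-1.6],[0.52,0.58,0,-1.6],[0.52,0.58,0,-1.6],[0.52,0.58,-0.1,-1.6],[0.52,0.58,-0.2,-1.6],[0.52,0.58,-0.2,-1.6],[0.52,0.58,-0.2,-1.6],[0.52,0.58,-0.2,-1.6],[0.52,0.58,-0.2,-1.6]]], jaw=0.55)

```text
clock: 2.8
eef_pos: [535.0, -81.3, 185.5]
orientation: [0.0, -0.697, 0.717, -0.0]
wrist_force: [-0.6, 0.2, 1.0]
grip_width: 50.1
```

Emit:
jog_arm(steps=[[[0,0,0,0],[0,0,0,0]]])

```text
clock: 3.05
eef_pos: [533.7, -82.7, 185.7]
orientation: [-0.0, -0.698, 0.716, 0.0]
wrist_force: [-0.1, -0.2, -0.3]
grip_width: 50.6
```

Emit:
jog_arm(steps=[[[0,0,-0.3,0],[0,0,-0.4,0],[0,0,-0.4,0],[0,0,-0.4,0],[0,0.05,-0.3,0],[0,0,-0.15,0],[0,0,-0.1,0],[0,0,-0.1,0],[0,0,0,0],[0,0,0,0]]])

```text
clock: 4.3
eef_pos: [534.2, -79.6, 57.1]
orientation: [0.0, -0.698, 0.716, -0.0]
wrist_force: [-0.7, -0.1, -0.6]
grip_width: 50.5
```

```bash
cat > crop.py <<'E'
import sys
from h import *
def crop(n,box,out):
    x0,y0,w,h=box;p=shot(n); c=p["frame"][y0:y0+h,x0:x0+w,::-1]; s=800/w
    im=cv2.resize(c,(800,int(h*s)),interpolation=cv2.INTER_CUBIC)
    cv2.imwrite(out,im);return p,s
E
python3 - <<'E'
from crop import *
crop("scene",(165,170,180,120),"pics/s2.png")
E
```

```text
(no output)
```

View pics/s2.png

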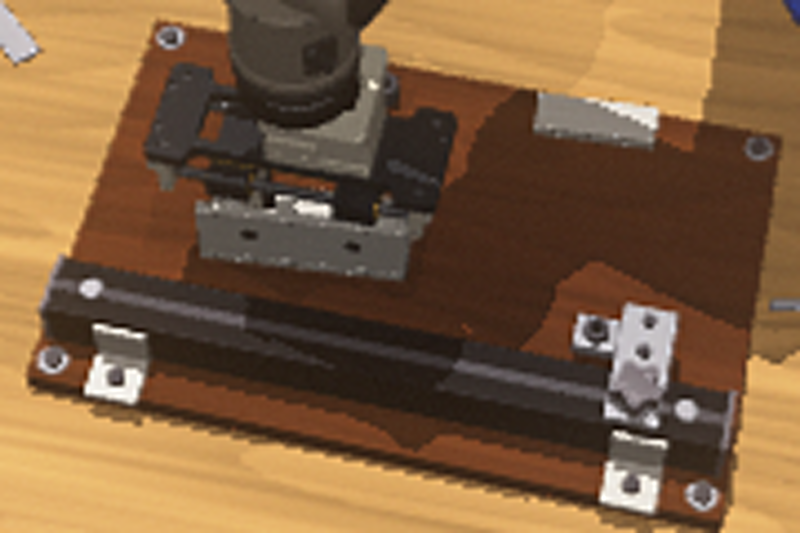

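Picture: the gripper stands behind the upright, angle unmoved at crop (300,240), clear of everything. Push towards the fence.

Emit:
jog_arm(steps=[[[0.08,0,0,0],[0.08,0,0,0],[0.08,0,0,0],[0.08,0,0,0],[0.08,0,0,0],[0.08,0,0,0],[0.08,0,0,0],[0.08,0,0,0],[0.08,0,0,0],[0.08,0,0,0],[0.06,0,0,0]]])

```text
clock: 5.72
eef_pos: [585.9, -79.6, 56.7]
orientation: [-0.0, -0.698, 0.716, -0.0]
wrist_force: [-2.1, -0.2, -0.3]
grip_width: 50.5
```

Emit:
jog_arm(steps=[[[0.04,0,0,0],[0.02,0,0,0],[0,0,0,0]]])

```text
clock: 6.1
eef_pos: [589.3, -79.6, 56.7]
orientation: [0.0, -0.698, 0.716, -0.0]
wrist_force: [-1.2, -0.3, -0.2]
grip_width: 50.5
```

Emit:
jog_arm(steps=[[[0.02,0,0,0],[0.02,0,0,0],[0.02,0,0,0]]])

```text
clock: 6.48
eef_pos: [592.8, -79.6, 56.7]
orientation: [-0.0, -0.698, 0.716, 0.0]
wrist_force: [-4.0, -0.4, 0.8]
grip_width: 50.8
```

Emit:
jog_arm(steps=[[[0.02,0,0,0],[0.01,0,0,0],[0.01,0,0,0],[0,0,0,0]]])

```text
clock: 6.98
eef_pos: [593.0, -79.5, 56.8]
orientation: [-0.002, -0.697, 0.717, 0.002]
wrist_force: [-11.9, -0.6, 7.5]
grip_width: 50.2
```

Emit:
jog_arm(steps=[[[0.01,0,0,0],[0.01,0,0,0],[0,0,0,0]]])

```text
clock: 7.35
eef_pos: [593.0, -79.5, 56.8]
orientation: [-0.002, -0.697, 0.717, 0.003]
wrist_force: [-15.7, 0.0, 10.9]
grip_width: 50.4
```

Emit:
jog_arm(steps=[[[-0.06,0,0,0],[-0.06,-0.1,0,0],[0,-0.1,0,0],[0,-0.05,0,0],[0,0,0,0],[0,0,0,0],[0,0,0,0]]], jaw=0, grip_force=30)

```text
clock: 8.22
eef_pos: [589.2, -94.4, 56.7]
orientation: [-0.0, -0.698, 0.716, 0.0]
wrist_force: [-0.5, 0.5, -1.1]
grip_width: 0.7
```

```bash
python3 - <<'E'
from crop import *
a,_=crop("scene",(165,190,150,100),"pics/a.png"); b,_=crop("top",(185,120,135,75),"pics/b.png")
A=cv2.imread("pics/a.png");B=cv2.imread("pics/b.png")
o=np.vstack([cv2.resize(A,(525,350)),cv2.resize(B,(525,292))[:245]]);cv2.imwrite("pics/s3.png",o)
E
```

```text
(no output)
```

View pics/s3.png

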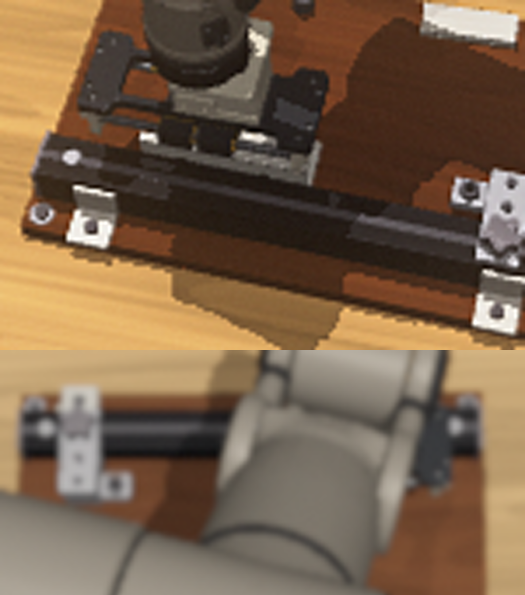

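Picture: angle flat on the fence (upright edge parallel to fence top, scene crop (140,135)-(320,165)), fingers shut behind it at about 15 mm right of its middle. I press and try dragging it along the fence.

Emit:
jog_arm(steps=[[[0.06,0,0,0],[0.06,0,0,0],[0.01,0,0,0],[0,0.05,0,0],[0,0.1,0,0],[0.005,0.1,0,0],[0.005,0.1,0,0],[0.005,0.1,0,0],[0,0.05,0,0],[0,0,0,0]]])

```text
clock: 9.57
eef_pos: [593.5, -66.0, 55.7]
orientation: [-0.004, -0.698, 0.716, 0.003]
wrist_force: [-15.9, -8.6, 4.0]
grip_width: 0.4
```

```bash
python3 - <<'E'
from crop import *
crop("scene",(165,190,150,100),"pics/s4.png")
A=cv2.imread("pics/s4.png");cv2.imwrite("pics/s4.png",cv2.resize(A,(525,350)))
E
```

```text
(no output)
```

View pics/s4.png

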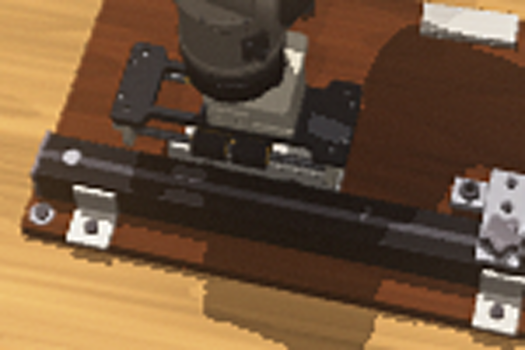

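Drag works: angle moved about 27 mm with the tool (28 mm), still flush. Continue.

Emit:
jog_arm(steps=[[[0,0.1,0,0],[0.005,0.15,0,0],[0.005,0.15,0,0],[0.005,0.15,0,0],[0.005,0.15,0,0],[0.005,0.15,0,0],[0.005,0.15,0,0],[0.005,0.15,0,0],[0.005,0.15,0,0],[0.005,0.15,0,0],[0.005,0.15,0,0],[0,0.1,0,0]]])

```text
clock: 11.12
eef_pos: [596.8, 36.0, 55.4]
orientation: [-0.005, -0.698, 0.716, 0.003]
wrist_force: [-13.5, -8.8, 2.7]
grip_width: 0.4
```

Emit:
jog_arm(steps=[[[0,0.05,0,0],[0,0.05,0,0],[0,0.03,0,0],[0,0,0,0]]])

```text
clock: 11.62
eef_pos: [597.0, 44.0, 55.4]
orientation: [-0.004, -0.698, 0.716, 0.003]
wrist_force: [-12.1, -7.1, 2.8]
grip_width: 0.6
```

```bash
python3 - <<'E'
from crop import *
crop("scene",(225,200,110,75),"pics/s5.png")
E
```

```text
(no output)
```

View pics/s5.png

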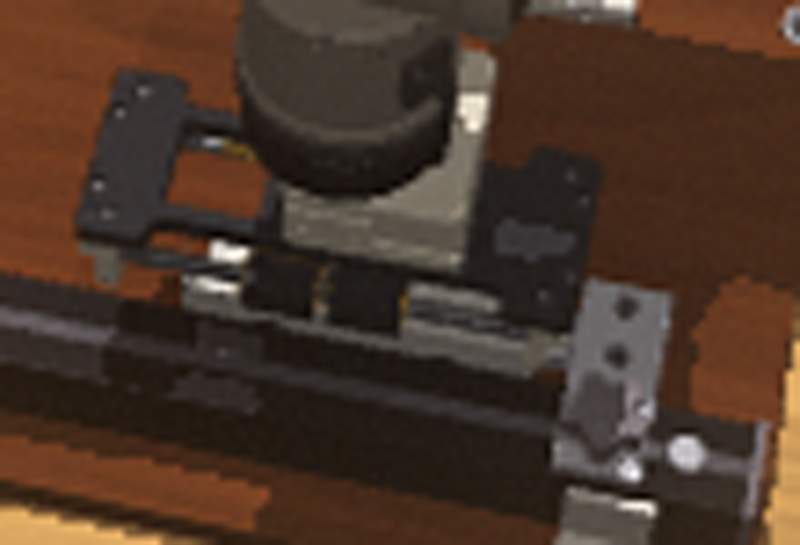

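About 11 mm gap to the stop remains (crop (540,355) to (568,355)). Creep home.

Emit:
jog_arm(steps=[[[0.03,0,0,0],[0,0.05,0,0],[0,0.05,0,0],[0,0.03,0,0],[0,0,0,0]]])

```text
clock: 12.3
eef_pos: [597.2, 51.0, 55.2]
orientation: [-0.006, -0.698, 0.716, 0.004]
wrist_force: [-17.2, -10.2, 5.1]
grip_width: -0.2
```

Emit:
jog_arm(steps=[[[0,0.03,0,0],[0,0,0,0]]])

```text
clock: 12.55
eef_pos: [597.3, 52.7, 55.1]
orientation: [-0.006, -0.698, 0.716, 0.004]
wrist_force: [-17.6, -11.3, 4.8]
grip_width: 0.3
```

Emit:
jog_arm(steps=[[[0,0.03,0,0],[0,0,0,0]]])

```text
clock: 12.8
eef_pos: [597.4, 54.6, 55.2]
orientation: [-0.006, -0.698, 0.716, 0.004]
wrist_force: [-17.1, -10.2, 5.4]
grip_width: 0.6
```

Emit:
jog_arm(steps=[[[0,0.03,0,0],[0,0,0,0]]])

```text
clock: 13.05
eef_pos: [597.4, 56.4, 55.1]
orientation: [-0.006, -0.698, 0.716, 0.004]
wrist_force: [-16.2, -10.8, 5.6]
grip_width: 0.4
```

Emit:
jog_arm(steps=[[[0,0.03,0,0],[0,0,0,0]]])

```text
clock: 13.3
eef_pos: [597.4, 58.2, 55.1]
orientation: [-0.006, -0.698, 0.716, 0.004]
wrist_force: [-16.9, -9.9, 5.3]
grip_width: 0.4
```

```bash
python3 - <<'E'
from crop import *
crop("scene",(225,200,110,75),"pics/s6.png")
A=cv2.imread("pics/s5.png");B=cv2.imread("pics/s6.png")
cv2.imwrite("pics/s6b.png",np.vstack([A[240:480,150:700],B[240:480,150:700]]))
E
```

```text
(no output)
```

View pics/s6b.png

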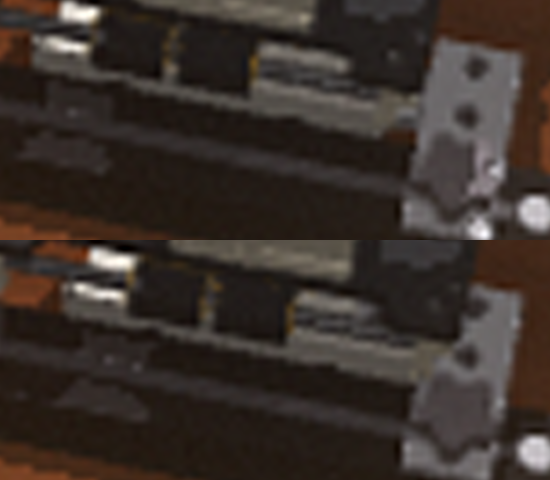

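Emit:
jog_arm(steps=[[[0.02,0.03,0,0],[0,0,0,0]]])

```text
clock: 13.6
eef_pos: [597.5, 59.4, 54.9]
orientation: [-0.007, -0.698, 0.716, 0.004]
wrist_force: [-20.7, -13.4, 6.5]
grip_width: 0.5
```

Emit:
jog_arm(steps=[[[0,0.03,0,0],[0,0,0,0]]])

```text
clock: 13.85
eef_pos: [597.6, 61.3, 54.6]
orientation: [-0.007, -0.698, 0.717, 0.004]
wrist_force: [-19.7, -12.0, 3.9]
grip_width: 0.4
```

Emit:
jog_arm(steps=[[[0,0.03,0,0],[0,0,0,0]]])

```text
clock: 14.1
eef_pos: [597.6, 63.1, 54.5]
orientation: [-0.007, -0.698, 0.717, 0.004]
wrist_force: [-19.1, -12.6, 3.1]
grip_width: 0.7
```

```bash
python3 - <<'E'
from crop import *
crop("scene",(225,200,110,75),"pics/s7.png")
A=cv2.imread("pics/s6.png");B=cv2.imread("pics/s7.png")
cv2.imwrite("pics/s7b.png",np.vstack([A[240:480,150:700],B[240:480,150:700]]))
E
```

```text
(no output)
```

View pics/s7b.png

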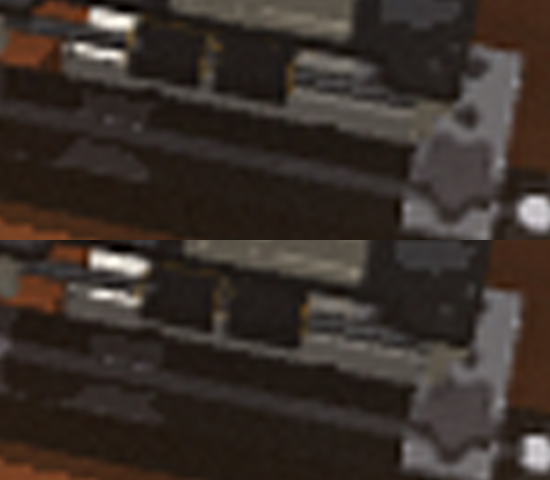

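Since the previous picture the tool advanced 5 mm and the angle's end only about 1 mm: it is home against the stop and the fingers now slip. Next, press down into the inside corner.

Emit:
jog_arm(steps=[[[0.01,0.01,-0.03,0],[0,0,-0.03,0],[0,0,-0.03,0],[0,0,0,0]]])

```text
clock: 14.65
eef_pos: [597.7, 65.3, 51.5]
orientation: [-0.006, -0.698, 0.716, 0.005]
wrist_force: [-28.8, -7.0, 22.0]
grip_width: 0.5
```

Emit:
jog_arm(steps=[[[0.01,0,-0.03,0],[0,0,-0.02,0],[0,0,0,0]]])

```text
clock: 15.02
eef_pos: [597.7, 65.3, 51.4]
orientation: [-0.007, -0.698, 0.716, 0.005]
wrist_force: [-38.4, -6.9, 43.2]
grip_width: 0.3
```

Emit:
jog_arm(steps=[[[-0.01,0,0.01,0],[0,0,0.005,0],[0,0,0,0],[0,0,0,0],[0,0,0,0]]])

```text
clock: 15.65
eef_pos: [597.7, 65.3, 51.4]
orientation: [-0.006, -0.698, 0.716, 0.005]
wrist_force: [-33.4, -6.3, 36.1]
grip_width: 0.4
```

```bash
python3 - <<'E'
from crop import *
p,s=crop("scene",(240,205,75,56),"pics/s8.png")
q=bot.sense();print(q["eef_pos"],q["wrist_force"],q["clock"])
for o in("heel_left","angle","stop","guide_bush"):print(o,[(round(d["p"],2),np.round(np.array(d["position"])*[512,384],1)) for d in bot.spot_in(o,p)][:2])
# predicted outline of the angle home at the stop estimate
im=cv2.imread("pics/s8.png");c,sn=np.cos(-.029),np.sin(-.029)
for pt in((0,0,60),(0,-140,60),(-8,0,60),(-8,-140,60)):
    u,v=proj(p,[617.1+c*pt[0]-sn*pt[1],138.3+sn*pt[0]+c*pt[1],18+pt[2]])
    cv2.circle(im,(int((u+.5-240)*s),int((v+.5-205)*s)),4,(0,0,255),1)
cv2.imwrite("pics/s8.png",im)
E
```

```text
[597.66596024  65.27074644  51.40515499] [-33.25594872  -6.53669761  35.50352561] 15.7
heel_left [(0.76, array([353.3, 167.7])), (0.73, array([186.9, 126.8]))]
angle [(0.89, array([354.8, 168.3])), (0.65, array([184.3, 132.5]))]
stop [(0.73, array([292.3, 249. ])), (0.65, array([309.1, 255.1]))]
guide_bush [(0.72, array([309.2, 257.5])), (0.22, array([ 92.3, 228.8]))]
```

View pics/s8.png

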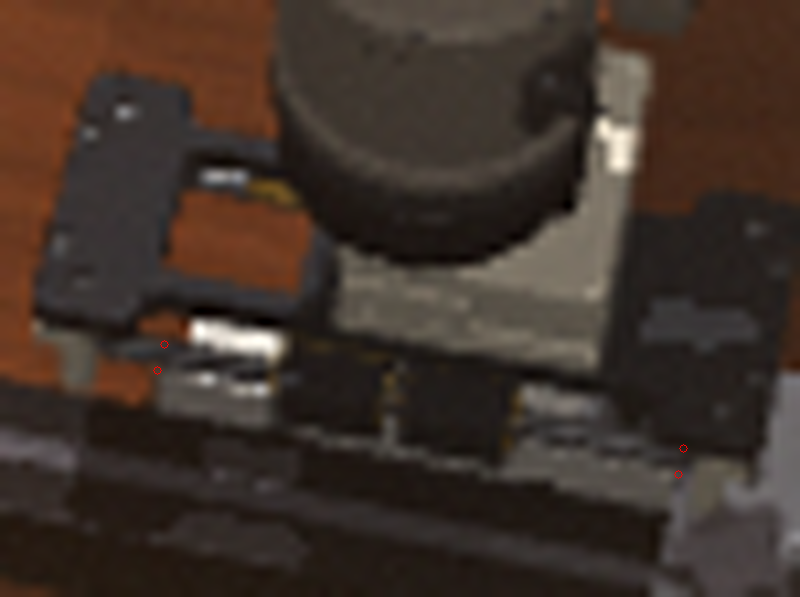

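Picture: the angle's upright ends fall within about 1 mm of the predicted home outline (red circles). The right end meets the stop at crop (680,475), and the fingers sit in the inside corner near mid-length. Forces are steady, so I hand in.

```bash
python3 - <<'E'
from h import *
bot.hand_in();q=bot.sense();print(q["clock"],q["eef_pos"],q["wrist_force"])
E
```

```text
the job is handed in; nothing more can be done
the job is handed in; nothing more can be done
```

The aluminium angle is flush against the fence and home against the stop. I handed the job in at about 16 s with the arm still pressing.

- **What I did:** I squared the angle to the fence with two open fingertips. I then dragged it about 150 mm along the fence, under the guide arm, with the shut fingers pressing it to the fence. The shut fingertips now press into the inside corner near mid-length, about 33 N back and 36 N down, with about 6.5 N towards the stop.
- **Home against the stop:** Between the last two drag pictures the tool moved on 5 mm and the angle only about 1 mm, so it was against the stop. The last picture shows the upright within about 1 mm of the predicted home outline.
- **Seated on the lower leg:** The fingertips stopped at about 26.4 mm above the bench, against 26 mm expected for the top of the lower leg.
- **Forces:** The reading peaked at 38 N back and 43 N down as I pressed, so I backed off slightly. It then held steady up to hand-in.
- **What failed or was not checked:** The networks' last "angle" and "heel" reports pointed at the blue and turquoise look-alikes, and I ignored them. The lower leg under the guide arm was hidden by the gripper, so I did not see it directly. I saw no sign that anything else moved, but I did not measure the other things again.

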